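Pin the tilting carving stand upright

ROBOT

A 6-joint arm with a two-finger parallel gripper is mounted at the origin on the work surface. World frame = base frame: x ahead of the robot, y to its left, z up, the work surface at z = 0. Lengths are in m, angles in rad, forces in N, time in s.
With the tool pointing down it reaches from about 0.375 to 0.9 m from the base axis. Payload 3.1 kg.
Tool frame: the origin (TCP) lies midway between the tips of the shut fingers; the grasp point (between the pads) lies robot.grip_depth behind it (robot.grip_depth is the distance from the TCP to the grasp point, in m); z points along the fingers, y is the line along which they close (so a half turn about z gives the same grasp; the last joint's range is limited). The gripper opens to 87 mm and grips with 3 to 60 N. Pads are 19 mm wide; open, the fingers measure 117 mm over their backs; the gripper's body (75 mm by 190 mm) begins 51 mm behind the grasp point.
Start: joints at [1.073, 0.527, 1.433, -0, 1.181, -0.178], TCP at [0.196, 0.593, 0.223] pointing down, gripper open.
Joint ranges: [-3.08, 3.08], [-0.75, 2.2], [0.22, 2.44], [-1.43, 4.57], [0, 2.65], [-2.85, 2.85]. Speed limits (rad/s): [2.79, 2.79, 3.14, 3.14, 3.14, 3.14].

INTERFACE

Orientations are given as a unit quaternion [x, y, z, w].
In Python, from rig import robot gives the robot as it stands.
- The arm moves only by the shell command python3 -m creep 'ROWS' [OPENING] [FORCE]. ROWS is a JSON list of rows, 1 to 20 of them, each of 4 numbers: dx, dy, dz in m, then a turn about the tool's z in rad; each row shifts and turns the commanded pose from where the row before left it, along the tool's axes as they then stand; what a row does not reach is not made up. A row lasts 1/12 s, in which the tool goes at most 0.0417 m and 0.125 rad, less where a joint would pass 70% of its speed; a pose out of reach is approached as far as the arm can. OPENING is the finger opening in m, set as the command begins (- or left out keeps the last). The fingers move at their own pace and stop on an object; FORCE is the grip in N (left out, the last holds). Time passes only in rows, so rows that do not move let the fingers close. It prints the time, the measured TCP pose, the force, the opening and the grip force at its end.
- robot.get_obs(): the state, without advancing time (a new reading comes with each control period).
- robot.camera(name): name is "side" or "top"; returns a dict with "img" (400x640x3 uint8, red, green, blue), "fx", "fy", "cx", "cy" (pixels), "xyz" and "attitude" of the camera in the world. Camera axes: x right, y down, z forward; pixel columns grow to the right and rows downward; lengths in m; the calibration is good to about 2 mm. A picture is of the moment at which its call begins. There is no depth.
- robot.hand_in(): hands the job in; it is judged then, once.
The state is a dict: "time": time; "q": joint angles; "joint_velocities": joint speeds; "joint_torque": joint torques, N m; "position": TCP position; "tool_rot": TCP orientation; "ft_force": force on the tool from outside, world axes, zero at the start; "moment": the same for the moment, N m; "grip_width": finger opening in m; "grip_force": force on a finger pad.
Only numpy, scipy, OpenCV 4.12 (cv2) and the standard library are available. Lean on these libraries where they do the work, as an engineer would, in place of code of your own. Each camera call takes 0.05 s, during which the arm holds its last target. There are 200 camera calls.

TASK

Swing the tilted cradle of the carving stand upright by its ball-knobbed lever, without touching the carving. Then pick up the quick-release pin with its red button squeezed in, feel for the hole in the green post and push the pin gently, never forcing it, through the post and the cradle's middle index hole until its shoulder is fully home, and let go so that the button springs out and the balls lock it. Leave everything else on the bench alone.

Things in the scene. Friction and masses are not known exactly. Their poses are not given: they have to be found in the camera images.
- stand: tilting carving stand, fixed: green base 130 x 250 x 12 mm, origin under its centre, y along the tilt axis, z up. On it the green head: two 10 mm posts with a steel cradle between. The head's slotted, shimmed feet were bolted up anew: it stays put and square, but with all it carries it stands up to 4.5 mm off its place along stand x and 3 mm in height (not along y)
- stand_hole (a point): nominal hole centre on the outer face of the index post: stand (0, -100, 155) mm; stand's axes. The true hole is off by the head's shift (see stand): feel for it (brass ring round it). 13 mm holes in line when upright: post 10 mm thick, 2 mm gap, cradle's index plate 10 mm. The pin goes in along stand +y. Post 90 mm wide, 180 mm high
- lever_axis (a point): nominal point of the tilt axis at the lever: stand (0, 128, 100) mm; stand's axes. The lever, a 10 mm steel rod, turns with the cradle and carries a black ball knob 32 mm across, its centre 125 mm from this point: straight above it when upright. The far post, 28 mm to the -y side, is 130 mm high
- cradle (a joint): tilt of cradle and lever, rad, about stand +y: 0 = upright, negative = knob leaning to stand -x (the robot's side); range -0.75 to 0.75. It stays where left (friction about 0.35 N m). Its index plate, close behind the index post, has its middle hole 55 mm above the tilt axis, in line with the post's at 0; the two side holes, at 30 degrees, are not wanted
- carving_spot (a point): nominal foot of the wooden carving's axis when upright: stand (0, 10, 51) mm. The carving, 60 mm square at the foot, 40 mm thick, 160 mm tall, is fixed to the cradle and tilts with it about an axis 100 mm over the bench
- pin: ball-lock pin, 100 to 180 g, lying level in its rest; origin on its axis at the shoulder, x along the axis to the tip. Shank 12 mm thick and 41 mm long, its nose blunt, chamfered by 1 mm only, so it enters a hole at most 1.3 mm off. Two balls at x = 26 mm stick out 2 mm and block a hole until the button is in. Behind the shoulder a neck 16 mm thick, x = 0 to -28 mm, then the handle
- pin_handle (a point): middle of the blue round handle on the pin's axis: 46 mm across, 16 mm long (x = -28 to -44 mm); pin's axes. The red button, 32 mm across, stands 5 mm out of its end, to x = -49 mm. Squeeze along the axis from above, one finger on the button, the other on the handle's front over the neck, fingertips 9 to 13 mm above the axis; pressed, the button is flush
- pin_tip (a point): centre of the pin's nose, 41 mm ahead of the shoulder; axes as the pin's
- pin_button (a joint): travel of the button, read in rad at its rocking spindle: 0 = out (balls out), 0.036 = pressed flush, 5 mm in (balls drawn in). Spring: 2 N at first, 6 N when flush; it springs back when let go, unless the balls are still inside a hole
- rest: wooden pin rest, fixed, 150 x 90 mm board 10 mm thick with two V blocks, under the handle and under the shank; origin on the bench below the pin's shoulder, x along the pin towards its tip. The pin's axis lies 50 mm up, all of the rest is lower than 7 mm above it
- statuette_a: black lacquered figure on a square plinth, 56 x 56 x 160 mm, loose bystander; origin under the plinth's centre
- statuette_b: black lacquered figure on a square plinth, 56 x 56 x 160 mm, loose bystander; origin under the plinth's centre
- statuette_c: black lacquered figure on a square plinth, 56 x 56 x 160 mm, loose bystander; origin under the plinth's centre
- gouge_a: wood carver's gouge lying flat, dark handle, 230 x 25 x 25 mm, loose bystander; origin on the bench near its middle, blade to +x
- gouge_b: the same with a lighter handle, loose bystander
- mallet: dark wooden club mallet lying, 285 mm long, 60 mm thick, loose bystander; origin under its middle, head to +x
- lacquer_tin: closed round tin, 80 mm across, 78 mm high, loose bystander; origin under its centre
- offcut: block of light wood 90 x 60 x 45 mm, loose bystander; origin under its centre

How it is judged:
By the outcome, as a careful person would: the job done as asked, in the order asked, and still so for the second after the job is handed in, with the robot touching nothing.
It also fails if it takes over 72 s, if anything falls off the work surface, if the arm or the gripper's body presses on something with over 40 N, if the wrist force passes 120 N, or if a joint passes its speed limit or range.

## Working session

There is one attempt and no reset: what is moved stays moved. The work goes in short steps, Python scripts to look and compute and a shell command to move; the robot and the scene stay as the last step left them, time stands still between calls to the robot, and variables do not carry over. Pictures are saved under pics/ and viewed, at most 10 in all, crops included, and the job is handed in when it is done.

```bash
ls; mkdir -p pics
python3 - <<'E'
from rig import robot
import cv2
for n in("side","top"):
    c=robot.camera(n); cv2.imwrite(f"pics/{n}0.png",cv2.cvtColor(c["img"],cv2.COLOR_RGB2BGR))
    print(n,{k:v for k,v in c.items() if k!="img"})
print(robot.get_obs(),robot.grip_depth)
E
```

```text
pics
side {'fx': 378.9537337209222, 'fy': 378.9537337209222, 'cx': 314.4117907328129, 'cy': 198.66848090533642, 'xyz': array([ 0.40479384, -0.68769251,  0.74603829]), 'attitude': array([ 0.90861852, -0.11042751,  0.05291378, -0.3992722 ])}
top {'fx': 492.428212417919, 'fy': 492.428212417919, 'cx': 330.75585930847893, 'cy': 199.43260729742602, 'xyz': array([ 0.46066707, -0.03069494,  1.5453084 ]), 'attitude': array([ 0.70917498, -0.70430957,  0.02431889, -0.02067534])}
{'time': 0.1, 'q': array([ 1.07250546e+00,  5.28377832e-01,  1.43375976e+00,  8.49296215e-07,
        1.18137548e+00, -1.78486664e-01]), 'joint_velocities': array([ 4.45509454e-04, -2.22975865e-03, -3.30555672e-03,  4.52474651e-04,
        6.99931630e-05,  1.26445373e-03]), 'joint_torque': array([-1.79549384e-04, -4.40989316e+01, -1.77153289e+01,  6.35159528e-02,
        5.33460465e-02, -1.78975716e-05]), 'position': array([0.1961389 , 0.59274745, 0.22167121]), 'tool_rot': array([ 1.59221642e-01,  9.87242395e-01, -9.05626200e-04, -3.19128862e-04]), 'ft_force': array([-0.60736422, -0.11632455,  0.04310292]), 'moment': array([ 0.03062239, -0.01418297, -0.03023881]), 'grip_force': 0.0, 'grip_width': 0.08720326749864986} 0.0187
```

View pics/side0.png

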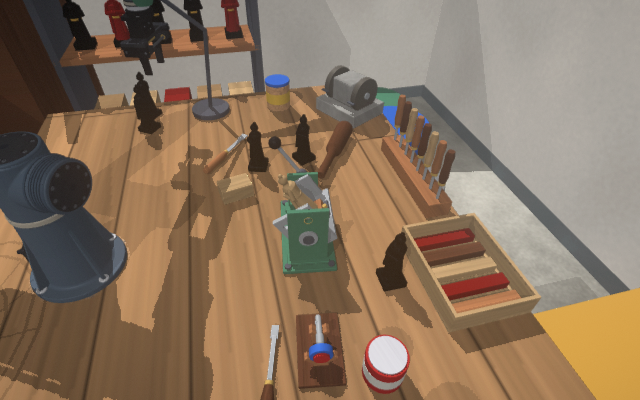

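View pics/top0.png

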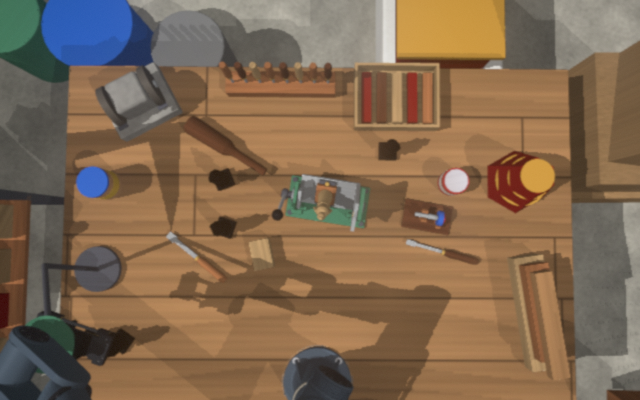

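The stand is at top pixel ~(327,200), with the knob at (277,214) leaning towards the robot. The pin is at (430,215), its blue handle at (441,217) and its tip facing the stand. Two statuettes stand near the knob at (221,178) and (223,227). Next I'll view enlarged crops.

Run:
```python
import cv2
t=cv2.imread("pics/top0.png");s=cv2.imread("pics/side0.png")
cv2.imwrite("pics/tc.png",cv2.resize(t[130:280,200:480],(784,420),interpolation=cv2.INTER_CUBIC))
cv2.imwrite("pics/sc.png",cv2.resize(s[120:400,230:430],(428,600),interpolation=cv2.INTER_CUBIC))
```

```text
(no output)
```

View pics/tc.png

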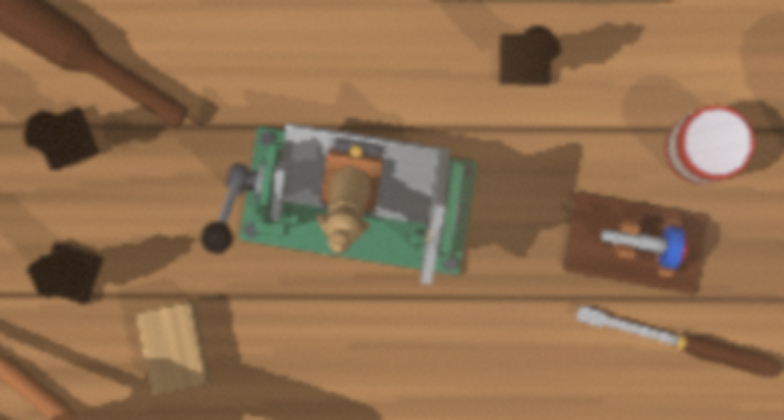

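View pics/sc.png

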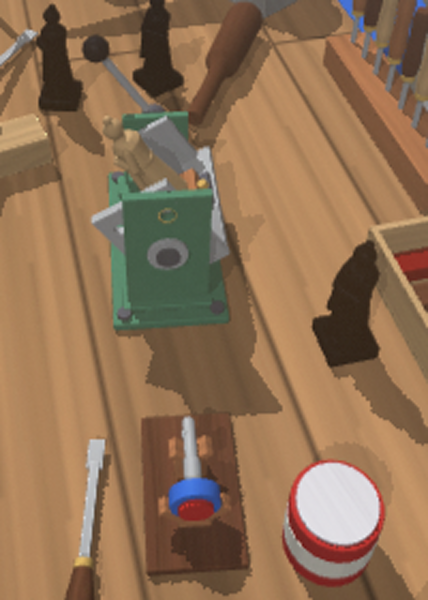

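The crops show the knob at crop (217,237) in the top view and (95,48) in the side view. The brass ring is at side-crop (167,215), the handle at (193,500) and the pin's shank tip at (187,425). Next I'll measure by masks and rays.

```bash
cat > h.py <<'E'
import numpy as np,cv2
from scipy.spatial.transform import Rotation as R
def ray(c,uv):
    d=np.array([(uv[0]-c["cx"])/c["fx"],(uv[1]-c["cy"])/c["fy"],1.])
    return c["xyz"],R.from_quat(c["attitude"]).apply(d)
def plane(c,uv,z):
    o,d=ray(c,uv); return o+d*(z-o[2])/d[2]
def tri(c1,u1,c2,u2):
    o1,d1=ray(c1,u1);o2,d2=ray(c2,u2)
    s=np.linalg.lstsq(np.c_[d1,-d2],o2-o1,rcond=None)[0]
    a,b=o1+d1*s[0],o2+d2*s[1]; return (a+b)/2,np.linalg.norm(a-b)
def proj(c,p):
    q=R.from_quat(c["attitude"]).inv().apply(np.asarray(p)-c["xyz"]); return np.array([c["cx"]+c["fx"]*q[0]/q[2],c["cy"]+c["fy"]*q[1]/q[2]])
def hsv(c): return cv2.cvtColor(c["img"],cv2.COLOR_RGB2HSV)
def mask(c,lo,hi,box):
    m=cv2.inRange(hsv(c),np.array(lo),np.array(hi)); k=np.zeros_like(m); x0,y0,x1,y1=box; k[y0:y1,x0:x1]=m[y0:y1,x0:x1]; return k
def big(m):
    n,l,s,ce=cv2.connectedComponentsWithStats(m); i=1+np.argmax(s[1:,4]); return ce[i],s[i],(l==i).astype(np.uint8)
E
python3 - <<'E'
from rig import robot
from h import *
np.set_printoptions(precision=4,suppress=True)
t=robot.camera("top");s=robot.camera("side")
# base
m=mask(t,(50,60,30),(90,255,255),(270,160,385,240))
pts=cv2.findNonZero(m); r=cv2.minAreaRect(pts); print("green",r)
b=np.array([plane(t,p,0.012)[:2] for p in cv2.boxPoints(r)]); print(b,np.linalg.norm(np.diff(b,axis=0),axis=1),b.mean(0))
# handle
mt=mask(t,(100,120,60),(125,255,255),(400,190,470,240)); ct,st,_=big(mt); 
ms=mask(s,(100,120,60),(125,255,255),(290,320,350,380)); cs,ss,_=big(ms)
mr=cv2.inRange(hsv(s),np.array((0,170,80)),np.array((8,255,255)))|cv2.inRange(hsv(s),np.array((172,170,80)),np.array((180,255,255)))
k=np.zeros_like(mr);k[335:370,300:340]=mr[335:370,300:340]; cr,sr,_=big(k)
mb=np.maximum(ms,k); cb,sb,_=big(mb); 
print("handle",ct,st,cs,ss,"red",cr,sr,"both",cb,sb); print(tri(t,ct,s,cs),tri(t,ct,s,cb))
# knob
for c,bx in((t,(265,200,292,224)),(s,(266,132,284,152))):
    mk=mask(c,(0,0,0),(180,255,70),bx); print("knob",big(mk)[:2])
# brass
mg=mask(s,(18,100,80),(32,255,255),(298,208,320,232)); print("brass",big(mg)[:2], cv2.minEnclosingCircle(cv2.findNonZero(mg)))
for (y0,y1,x0,x1,c,n) in((200,232,408,450,t,'t'),):
    h=hsv(c)[y0:y1,x0:x1]; print(h[...,1][::2,::2]); print(h[...,2][::2,::2])
E
```

```text
green ((326.87835693359375, 201.22972106933594), (77.43193054199219, 40.60654830932617), 9.462322235107422)
[[ 0.5092  0.1027]
 [ 0.6347  0.0834]
 [ 0.5964 -0.1557]
 [ 0.4713 -0.1352]] [0.1269 0.2422 0.1268] [ 0.5529 -0.0262]
handle [440.     218.3731] [437 212   7  13  67] [320.2367 349.4082] [309 343  24  17 245] red [321.0684 358.0085] [314 354  16   9 117] both [320.5055 352.1878] [309 343  24  20 362]
(array([ 0.501 , -0.3688,  0.0579]), np.float64(0.001132193586192234)) (array([ 0.5012, -0.3705,  0.0502]), np.float64(0.0011335921144609846))
knob (array([277.    , 214.3816]), array([273, 210,   9,  10,  76], dtype=int32))
knob (array([274.3363, 142.5841]), array([269, 137,  12,  12, 113], dtype=int32))
brass (array([305.    , 221.3333]), array([304, 219,   4,   5,   6], dtype=int32)) ((305.5, 221.0), 2.5000998973846436)
[[135 134 132 126 126 125 126 125 127 125 126 124 124 125 124 125 122 121
  121 123 119]
 [135 134 134 135 136 135 135 136 131 126 125 124 122 123 123 124 121 124
  122 120 120]
 [138 136 134 132 130 131 137 134 131 131 134 129 126 126 126 123 121 119
  123 119 1
[... 1886 characters left out ...]
8 107 114 136 157 161 167 171 166 173 166 154 130 141 186 180
  120  97  92]
 [114 113 114 114 109 115 130 132 128 128 135 150 158 163 151 161 200 194
  122  98  91]
 [112 111 112 113 112 112 131 161 154 131  99  96 101 120 125 175 202 193
  123  91  88]
 [106 106 107 106 108 109 113 123 130 123 106 102 103 116 134 179 193 177
  105  89  92]
 [102 104 102 102 103 102 104 102 105 107 107 107 109 109 120 159 171 122
   86  99 106]
 [107 105 103 101 101  99  99  98  99  99 100 102 103 111 140 129 112  91
   93 109 112]
 [130 120 119 116 108 107 106 105 105 103 102 100  99 106 138 147 121 106
  107 108 110]
 [144 143 142 142 141 139 123 121 118 110 108 109 106 106 104 104 103 101
  102 105 109]]
```

Run:
```python
from rig import robot
from h import *
np.set_printoptions(precision=4,suppress=True,linewidth=160)
t=robot.camera("top");s=robot.camera("side")
m=mask(t,(0,0,95),(180,62,255),(410,205,438,225)); c,st,l=big(m); p=cv2.findNonZero(l).reshape(-1,2); print("shank",c,st)
h=np.array([440.,218.2])
P=np.array([plane(t,x,0.055)[:2] for x in p]); 
v=cv2.fitLine(P.astype(np.float32),cv2.DIST_L2,0,.01,.01).ravel(); print("line",v,np.degrees(np.arctan2(v[1],v[0])))
H=plane(t,h,.05); T=plane(t,(413.8,213.3),.05); print("handle",H,"tip",T,np.linalg.norm((T-H)[:2]),np.degrees(np.arctan2(*(T-H)[[1,0]])))
mr=mask(t,(0,90,20),(12,255,95),(395,190,460,240)); cr=big(mr); r=cv2.minAreaRect(cv2.findNonZero(cr[2])); 
B=np.array([plane(t,q,.01)[:2] for q in cv2.boxPoints(r)]); print("rest",r[1],r[2],B.tolist(),np.linalg.norm(np.diff(B,axis=0),axis=1))
print("knob",tri(t,(277,214.4),s,(274.4,142.6)))
yaw=-0.159; Rz=R.from_euler("z",yaw); O=np.array([.5529,-.0262,0])
for q in([0,-100,155],[0,128,100],[-45,-100,180],[45,-100,180]): 
    w=O+Rz.apply(np.array(q)/1e3); print(q,w,"side px",proj(s,w),"top px",proj(t,w))
i=s["img"].astype(int); print("R-G"); print((i[...,0]-i[...,1])[212:230,298:320])
cv2.imwrite("pics/ring.png",cv2.resize(cv2.cvtColor(s["img"][190:260,270:350],cv2.COLOR_RGB2BGR),(640,560),interpolation=cv2.INTER_CUBIC))
```

```text
shank [426.6975 215.8319] [414 212  24  13 119]
line [ 0.2143  0.9768  0.5079 -0.329 ] 77.622795
handle [ 0.5012 -0.3705  0.05  ] tip [ 0.5155 -0.2908  0.05  ] 0.08091645482147823 79.78827217778898
rest (7.118566036224365, 19.209657669067383) 6.009005546569824 [[0.47800015677737134, -0.38561291043004703], [0.5376645092173008, -0.39236202734134845], [0.5354875617105443, -0.4144939684695705], [0.4758297636659509, -0.40768989066098665]] [0.06   0.0222 0.06  ]
knob (array([0.5046, 0.1085, 0.2062]), np.float64(0.0008129513623533121))
[0, -100, 155] [ 0.5371 -0.1249  0.155 ] side px [308.3903 219.416 ] top px [361.6169 203.9642]
[0, 128, 100] [0.5732 0.1002 0.1   ] side px [302.1866 173.7094] top px [283.8946 192.1946]
[-45, -100, 180] [ 0.4926 -0.1178  0.18  ] side px [287.2415 212.3691] top px [359.6163 219.4614]
[45, -100, 180] [ 0.5815 -0.1321  0.18  ] side px [329.313 210.061] top px [364.8291 187.5546]
R-G
[[-50 -44 -44 -45 -46 -39 -38 -39 -38 -39 -34 -33 -33 -33 -28 -28 -29 -28 -27 -27 -26 -25]
 [-29 -27 -26 -27 -28 -26 -27 -26 -26 -26 -24 -25 -24 -23 -23 -22 -22 -22 -22 -22 -23 -22
[... 758 characters left out ...]
5   6 -17 -24 -29 -25  -4  -2 -19 -23 -23 -24 -23 -23 -24 -22]
 [-22 -22 -23 -23 -23 -23 -18  -6   8   9  -3  -2  -5 -17 -24 -23 -22 -23 -23 -23 -22 -23]
 [-23 -22 -23 -24 -22 -23 -24 -21 -14 -13 -17 -18 -21 -24 -24 -23 -23 -22 -23 -22 -24 -23]
 [-24 -24 -23 -23 -22 -23 -23 -22 -24 -22 -22 -24 -22 -22 -22 -22 -22 -22 -23 -23 -23 -23]
 [-23 -22 -23 -24 -24 -23 -25 -23 -23 -22 -23 -22 -24 -23 -23 -24 -24 -22 -24 -24 -22 -22]
 [-23 -24 -24 -24 -23 -24 -23 -23 -24 -23 -23 -23 -22 -24 -24 -24 -24 -23 -23 -23 -22 -23]
 [-24 -23 -22 -22 -24 -24 -23 -23 -23 -24 -23 -23 -23 -23 -23 -24 -22 -22 -23 -22 -24 -22]
 [-23 -23 -23 -23 -23 -23 -23 -24 -23 -22 -23 -24 -23 -23 -23 -22 -23 -24 -22 -22 -23 -22]]
```

View pics/ring.png

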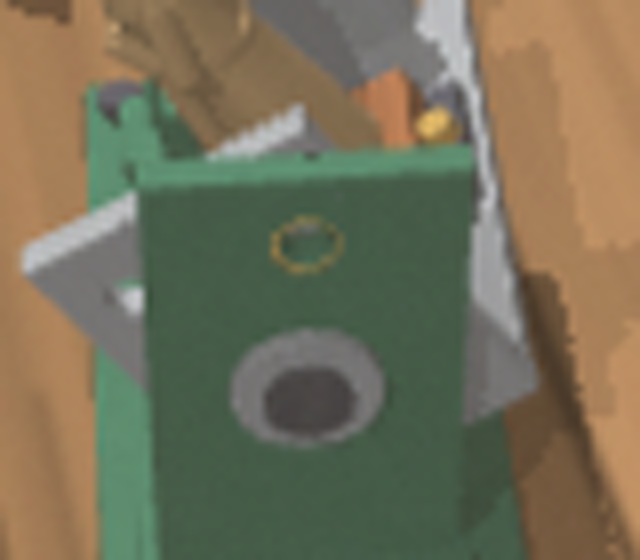

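The ring is an ellipse from columns 304–312 and rows 217–224, so its centre is about (308.1,220.4). That is ~1 px below nominal. The knob is 126.6 mm from the nominal axis (125 expected), so the tilt is ≈ -0.57. Next I go to the knob.

```bash
cat >> h.py <<'E'
def to(robot,p,heading=None):
    "remaining shift in tool axes and tool-z turn so that tool y has world heading"
    o=robot.get_obs(); T=R.from_quat(o["tool_rot"]); y=T.apply([0,1,0]); h=np.arctan2(y[1],y[0])
    d=np.asarray(p)-o["position"]
    print("t%.2f"%o["time"],"pos",o["position"].round(4),"head %.4f"%h,"F",o["ft_force"].round(1),"tool d",T.inv().apply(d).round(4),"grip",round(o["grip_width"],4),o["grip_force"])
    if heading is not None:
        a=(h-heading+np.pi)%(2*np.pi)-np.pi; print("turn",round(a,4),"then d",(R.from_rotvec([0,0,0])*T*R.from_euler("z",a)).inv().apply(d).round(4))
E
python3 -m creep '[[0,0,-0.04,0.125],[0,0,-0.04,0.125],[0,0,-0.04,0.125],[0,0,0,0.125],[0,0,0,0.125],[0,0,0,0.125],[0,0,0,0.125],[0,0,0,0.125],[0,0,0,0.125],[0,0,0,0.125],[0,0,0,0.125],[0,0,0,0.035],[0,0,0,0]]' 0.07
python3 -c "
from rig import robot
from h import *
to(robot,[.5046,.1085,.26],-.159)"
```

```text
time: 1.38
position: [0.1964, 0.5932, 0.3424]
tool_rot: [0.761, 0.649, -0.0, 0.0]
ft_force: [-1.0, 0.6, -0.2]
grip_width: 0.0697
grip_force: 0.0
t1.38 pos [0.1964 0.5932 0.3424] head -0.1595 F [-1.   0.6 -0.2] tool d [-0.4295  0.3813  0.0825] grip 0.0697 0.0
turn -0.0005 then d [-0.4297  0.3811  0.0825]
```

```bash
python3 -m creep '[[-0.0286,0.0254,0,0],[-0.0286,0.0254,0,0],[-0.0286,0.0254,0,0],[-0.0286,0.0254,0,0],[-0.0286,0.0254,0,0],[-0.0286,0.0254,0,0],[-0.0286,0.0254,0,0],[-0.0286,0.0254,0,0],[-0.0286,0.0254,0,0],[-0.0286,0.0254,0,0],[-0.0286,0.0254,0,0],[-0.0286,0.0254,0,0],[-0.0286,0.0254,0,0],[-0.0286,0.0254,0,0],[-0.0286,0.0254,0,0],[0,0,0,0],[0,0,0,0]]'
python3 - <<'E'
from rig import robot
from h import *
to(robot,[.5046,.1085,.194],-.159)
t=robot.camera("top");s=robot.camera("side")
cv2.imwrite("pics/k1.png",cv2.cvtColor(np.hstack([t["img"][130:300,180:400],s["img"][60:230,190:410]]),cv2.COLOR_RGB2BGR))
i=cv2.imread("pics/k1.png");cv2.imwrite("pics/k1.png",cv2.resize(i,(800,310)))
E
```

```text
time: 2.8
position: [0.5056, 0.1076, 0.3423]
tool_rot: [0.762, 0.648, -0.0, -0.0]
ft_force: [-1.1, 1.5, -0.1]
grip_width: 0.0697
grip_force: 0.0
t2.80 pos [0.5056 0.1076 0.3423] head -0.1621 F [-1.1  1.5 -0.1] tool d [ 0.0007 -0.0011  0.1483] grip 0.0697 0.0
turn -0.0031 then d [ 0.0007 -0.0011  0.1483]
```

View pics/k1.png

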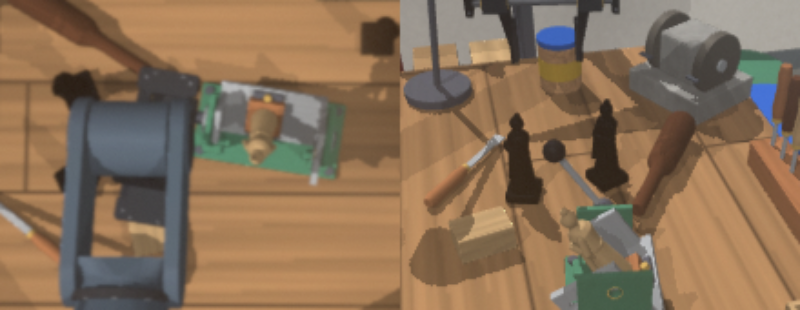

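The gripper is above the knob, with its fingers straddling it along stand x and clear of the statuettes and carving. Descending and closing lightly.

```bash
python3 -m creep '[[0,0,0.037,0],[0,0,0.037,0],[0,0,0.037,0],[0,0,0.02,0],[0,0,0.017,0],[0,0,0,0],[0,0,0,0]]'
python3 -m creep '[[0,0,0,0],[0,0,0,0],[0,0,0,0],[0,0,0,0],[0,0,0,0],[0,0,0,0]]' 0.0 8
python3 -c "
from rig import robot
from h import *
to(robot,[.5046,.1085,.194],-.159); print(robot.get_obs()['moment'])"
```

```text
time: 3.48
position: [0.5036, 0.1107, 0.1943]
tool_rot: [0.76, 0.65, -0.001, -0.001]
ft_force: [0.2, -0.2, -0.4]
grip_width: 0.0699
grip_force: 0.0
time: 3.98
position: [0.5049, 0.1093, 0.195]
tool_rot: [0.761, 0.649, 0.0, 0.0]
ft_force: [-0.4, -0.8, -0.5]
grip_width: 0.0379
grip_force: 0.0
t3.98 pos [0.5049 0.1093 0.195 ] head -0.1591 F [-0.4 -0.8 -0.5] tool d [-0.0009 -0.0002  0.001 ] grip 0.0379 0.0
turn -0.0001 then d [-0.0009 -0.0002  0.001 ]
[-0.11630544  0.10719285 -0.01361498]
```

```bash
python3 -m creep '[[0,0,0,0],[0,0,0,0],[0,0,0,0],[0,0,0,0],[0,0,0,0]]' 0.0 8
python3 -c "
from rig import robot
from h import *
to(robot,[.5046,.1085,.194],-.159)"
```

```text
time: 4.4
position: [0.5046, 0.1094, 0.1948]
tool_rot: [0.761, 0.649, -0.0, -0.0]
ft_force: [-1.7, 0.3, 4.1]
grip_width: 0.0311
grip_force: 8.0
t4.40 pos [0.5046 0.1094 0.1948] head -0.1590 F [-1.7  0.3  4.1] tool d [-0.0008  0.0001  0.0008] grip 0.0311 8.000208511948586
turn -0.0 then d [-0.0008  0.0001  0.0008]
```

```bash
python3 -m creep '[[0,0.0062,-0.0038,0],[0,0.0064,-0.0035,0],[0,0.0066,-0.0031,0],[0,0.0068,-0.0027,0],[0,0.0069,-0.0023,0],[0,0.0070,-0.0019,0],[0,0.0071,-0.0015,0],[0,0.0072,-0.0011,0],[0,0.0072,-0.0006,0],[0,0.0073,-0.0002,0],[0,0,0,0],[0,0,0,0],[0,0,0,0]]'
python3 - <<'E'
from rig import robot
from h import *
to(robot,[.5529+.1359*.1583/.9874,.1094,.2154],-.159)
s=robot.camera("side")
cv2.imwrite("pics/k2.png",cv2.resize(cv2.cvtColor(s["img"][100:270,230:380],cv2.COLOR_RGB2BGR),(530,600),interpolation=cv2.INTER_CUBIC))
E
```

```text
time: 5.48
position: [0.5731, 0.0982, 0.2153]
tool_rot: [0.761, 0.649, 0.0, 0.001]
ft_force: [-0.1, -0.8, 0.7]
grip_width: 0.0313
grip_force: 8.0
t5.48 pos [0.5731 0.0982 0.2153] head -0.1590 F [-0.1 -0.8  0.7] tool d [ 0.0113 -0.0002 -0.0001] grip 0.0313 7.99999013543129
turn 0.0 then d [ 0.0113 -0.0002 -0.0001]
```

View pics/k2.png

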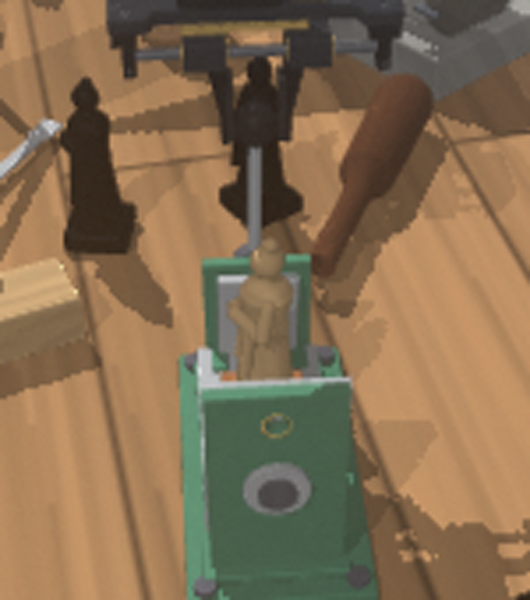

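The lever now stands vertical with the carving upright, the gripper at the knob (crop ~(257,110)) and the brass ring at (277,425). Release, lift and measure.

```bash
python3 -m creep '[[0,0,0,0],[0,0,0,0],[0,0,0,0],[0,0,-0.02,0],[0,0,-0.04,0],[0,0,-0.04,0],[-0.03,-0.02,-0.02,0.12],[-0.03,-0.03,0,0.12],[-0.03,-0.03,0,0.12],[-0.03,-0.03,0,0.12],[-0.03,-0.03,0,0.12],[-0.02,-0.03,0,0.12]]' 0.06
python3 - <<'E'
from rig import robot
from h import *
np.set_printoptions(precision=4,suppress=True,linewidth=160)
to(robot,[.5,-.3675,.3],-1.737)
t=robot.camera("top");s=robot.camera("side")
cv2.imwrite("pics/t3.png",cv2.resize(cv2.cvtColor(t["img"][150:250,250:390],cv2.COLOR_RGB2BGR),(784,560),interpolation=cv2.INTER_CUBIC))
ms=mask(s,(0,0,0),(180,255,60),(292,120,314,148)); print(big(ms)[:2])
yaw=-.159;O=np.array([.5529,-.0262,0]);Rz=R.from_euler("z",yaw)
for q in([0,128,225],[0,128,160],[0,128,120]): w=O+Rz.apply(np.array(q)/1e3); print(q,proj(s,w),proj(t,w))
E
```

```text
time: 6.53
position: [0.3538, 0.0242, 0.3351]
tool_rot: [0.942, 0.335, -0.0, 0.0]
ft_force: [-0.3, -0.9, 0.3]
grip_width: 0.06
grip_force: 0.0
t6.53 pos [0.3538 0.0242 0.3351] head -0.8869 F [-0.3 -0.9  0.3] tool d [-0.1341  0.396   0.0355] grip 0.06 0.0
turn 0.8501 then d [0.209  0.3621 0.0355]
(array([302.2111, 133.9889]), array([296, 120,  13,  28, 270], dtype=int32))
[0, 128, 225] [301.4943 134.5433] [279.7294 188.5571]
[0, 128, 160] [301.869 155.744] [281.9887 190.5302]
[0, 128, 120] [302.0836 167.8801] [283.277  191.6553]
```

View pics/t3.png

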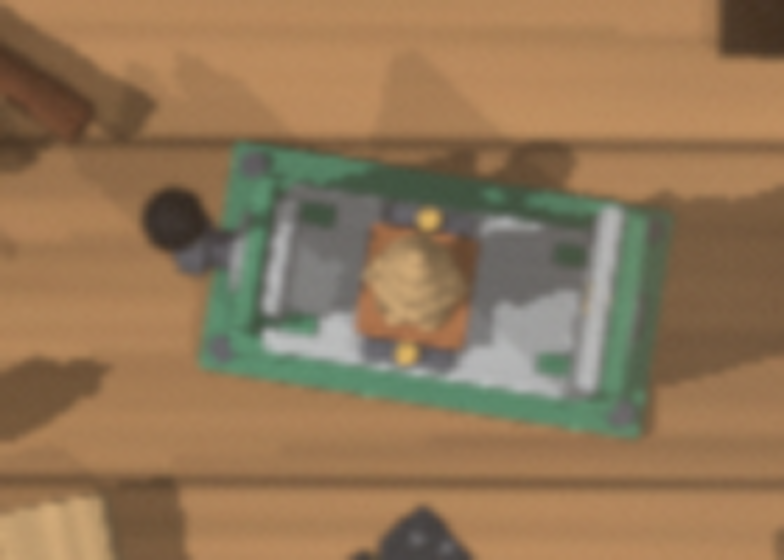

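The top view shows the whole base, with corners at crop (237,143), (670,212), (645,435) and (202,368). The knob is at (175,220), just off the base's left end. Refining the base and knob.

Run:
```python
from rig import robot
from h import *
np.set_printoptions(precision=4,suppress=True,linewidth=160)
t=robot.camera("top");s=robot.camera("side")
m=mask(t,(50,60,30),(90,255,255),(270,160,385,240)); m=cv2.resize(m,None,fx=1,fy=1)
r=cv2.minAreaRect(cv2.findNonZero(m)); print(r)
r=(r[0],(r[1][0]+1,r[1][1]+1),r[2])
b=np.array([plane(t,p,0.012)[:2] for p in cv2.boxPoints(r)]); e=np.diff(b,axis=0); print(b,np.linalg.norm(e,axis=1),b.mean(0),np.degrees(np.arctan2(e[:,1],e[:,0])))
mk=mask(t,(0,0,0),(180,255,75),(272,178,290,198)); kc=big(mk)[:2]; print("knob top",kc)
print((t["img"].max(2))[180:200,272:292])
g=cv2.cvtColor(s["img"],cv2.COLOR_RGB2GRAY)
print("rod rows"); 
for y in (146,150,154,158): print(y,g[y,294:312])
# base bottom corners in side view
O=np.r_[b.mean(0),0]
for yaw in(-.159,):
  Rz=R.from_euler("z",yaw)
  for q in([-65,-125,12],[65,-125,12],[-45,-100,180],[45,-100,180],[0,-100,155]):print(q,proj(s,O+Rz.apply(np.array(q)/1e3)))
cv2.imwrite("pics/s4.png",cv2.resize(cv2.cvtColor(s["img"][195:280,270:350],cv2.COLOR_RGB2BGR),(560,595),interpolation=cv2.INTER_CUBIC))
```

```text
((327.259033203125, 201.22598266601562), (78.24968719482422, 40.68581008911133), 9.272601127624512)
[[ 0.5076  0.1044]
 [ 0.6364  0.0851]
 [ 0.5981 -0.1598]
 [ 0.4695 -0.1392]] [0.1303 0.2479 0.1302] [ 0.5529 -0.0274] [ -8.5523 -98.8979 170.8611]
knob top (array([281.3617, 189.1277]), array([276, 184,  14,  11,  94], dtype=int32))
[[141 141 140 141 141 141 141 143 143 143 142 144 142 144 144 144 143 142 129 119]
 [140 141 139 142 140 141 140 141 141 142 142 143 144 143 143 145 143 141 125 120]
 [141 141 142 140 142 142 140 134 133 132 135 140 142 144 144 144 143 139 121 122]
 [142 141 141 142 139 134 126 110  99  98 109 123 133 140 142 145 145 140 118 124]
 [142 142 144 140 131 110  89  73  66  65  71  80  98 122 138 143 145 138 120 128]
 [147 146 145 137 110  81  62  56  56  55  57  57  70  99 131 145 146 138 123 130]
 [151 150 146 125  91  65  57  57  57  56  55  55  55  80 120 143 147 135 123 129]
 [154 153 144 112  76  61  58  60  57  57  57  54  54  64  98 131 143 131 123 129]
 [161 157 145 107  69  59  63  61  58  60  57  54  54  59  78 112 132 122 124 127]
 [168 162 145 107  6
[... 693 characters left out ...]
  96  95  87  84  85  88 103 132]
 [166 165 166 167 166 167 167 167 160 144 124 111 104 101  99 102 104 108 115 136]
 [166 166 165 167 166 165 166 165 166 160 155 142 132 124 123 117 117 123 126 139]]
rod rows
146 [111  69  40  40  39  47  94 119 116 103  47  39  40  38  37  55 126 125]
150 [123 118 108  53  40  46  96 120 118 102  47  41  38  41  39  45  85 126]
154 [ 42  43  40  39  40  47  94 120 116 102  47  39  40  39  40  42  39  42]
158 [ 39  41  41  39  41  48  93 120 116  98  41  43  41  39  41  39  41  39]
[-65, -125, 12] [282.116  271.0727]
[65, -125, 12] [336.528  267.5101]
[-45, -100, 180] [287.3521 212.7477]
[45, -100, 180] [329.4663 210.4343]
[0, -100, 155] [308.5198 219.7927]
```

View pics/s4.png

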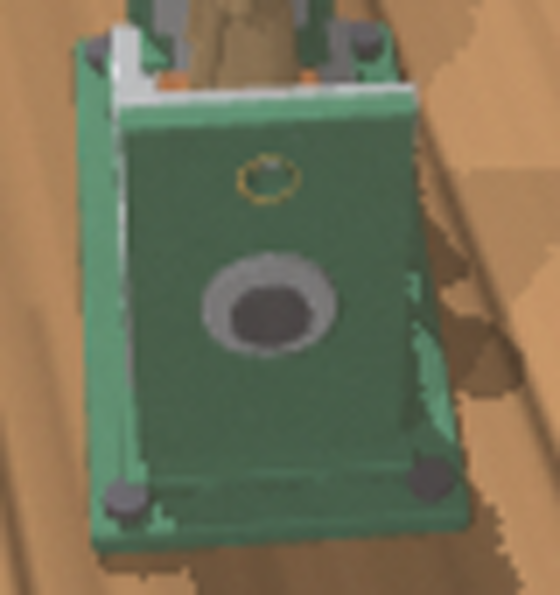

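The base is centred at (0.5529,-0.0274), yaw ≈ -0.155, and the rod is vertical in the side view at column 301.7. The side camera sits about 1 px low throughout (base corners (283.6,272.1), (336.9,268.6)). Relative to the base, the ring at (308.3,220.6) is therefore roughly -1.5 mm in x and +0.5 mm in z. Now to the pin.

```bash
python3 -m creep '[[0,0,0,0.122],[0,0,0,0.122],[0,0,0,0.122],[0,0,0,0.122],[0,0,0,0.122],[0,0,0,0.122],[0,0,0,0.122],[0.0174,0.0302,0,0],[0.0174,0.0302,0,0],[0.0174,0.0302,0,0],[0.0174,0.0302,0,0],[0.0174,0.0302,0,0],[0.0174,0.0302,0,0],[0.0174,0.0302,0,0],[0.0174,0.0302,0,0],[0.0174,0.0302,0,0],[0.0174,0.0302,0,0],[0.0174,0.0302,0,0],[0.0174,0.0302,0,0],[0,0,0,0]]' 0.05
python3 -m creep '[[0,0,0,0],[0,0,0,0]]'
python3 -c "
from rig import robot
from h import *
to(robot,[.502,-.3675,.061],-1.742)"
```

```text
time: 8.4
position: [0.5069, -0.3741, 0.3335]
tool_rot: [0.997, -0.082, 0.002, 0.003]
ft_force: [0.7, -0.2, 0.9]
grip_width: 0.0503
grip_force: 0.0
time: 8.57
position: [0.5043, -0.3663, 0.3341]
tool_rot: [0.997, -0.081, -0.0, -0.001]
ft_force: [-1.5, 0.6, -0.4]
grip_width: 0.0499
grip_force: 0.0
t8.57 pos [ 0.5043 -0.3663  0.3341] head -1.7324 F [-1.5  0.6 -0.4] tool d [-0.0018  0.0019  0.2731] grip 0.0499 0.0
turn 0.0096 then d [-0.0018  0.0019  0.2731]
```

```bash
python3 -m creep '[[-0.0018,0.0012,0.04,0.0096],[0,0,0.04,0],[0,0,0.04,0],[0,0,0.04,0],[0,0,0.03,0],[0,0,0.02,0],[0,0,0.015,0],[0,0,0,0],[0,0,0,0],[0,0,0,0]]'
python3 - <<'E'
from rig import robot
from h import *
to(robot,[.502,-.3675,.061],-1.742)
s=robot.camera("side")
cv2.imwrite("pics/p1.png",cv2.resize(cv2.cvtColor(s["img"][280:390,260:380],cv2.COLOR_RGB2BGR),(600,550),interpolation=cv2.INTER_CUBIC))
E
```

```text
time: 9.4
position: [0.5026, -0.3671, 0.1117]
tool_rot: [0.996, -0.085, 0.001, 0.001]
ft_force: [-0.1, 0.1, 0.0]
grip_width: 0.0502
grip_force: 0.0
t9.40 pos [ 0.5026 -0.3671  0.1117] head -1.7416 F [-0.1  0.1  0. ] tool d [-0.0006  0.0005  0.0507] grip 0.0502 0.0
turn 0.0004 then d [-0.0006  0.0005  0.0507]
```

View pics/p1.png

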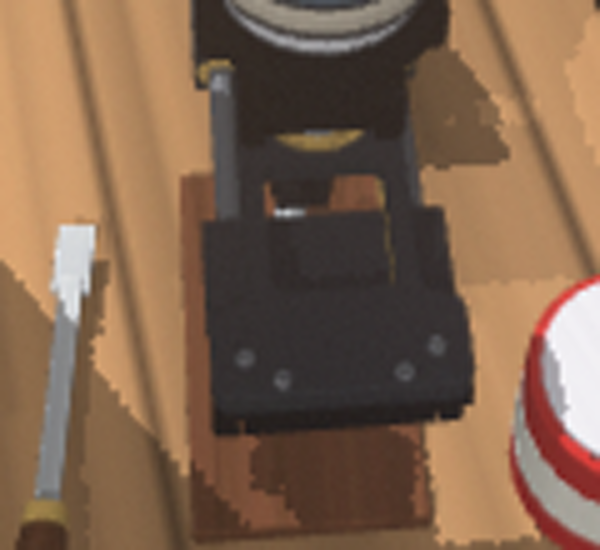

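The gripper body hides the pin in this view (fingers not visible, tin at right clear), so I rely on measured poses and touch from here.

```bash
python3 -m creep '[[-0.0006,0.0005,0.02,0],[0,0,0.015,0],[0,0,0.01,0],[0,0,0.0057,0],[0,0,0,0],[0,0,0,0],[0,0,0,0]]'
python3 -m creep '[[0,0,0,0],[0,0,0,0],[0,0,0,0],[0,0,0,0],[0,0,0,0],[0,0,0,0],[0,0,0,0],[0,0,0,0]]' 0.0 30
python3 -c "
from rig import robot
from h import *
to(robot,[.502,-.3675,.061],-1.742); print(robot.get_obs()['moment'])"
```

```text
time: 10.03
position: [0.5016, -0.368, 0.0605]
tool_rot: [0.996, -0.086, 0.001, 0.001]
ft_force: [-0.2, -0.1, -0.6]
grip_width: 0.0501
grip_force: 0.0
time: 10.7
position: [0.5012, -0.3681, 0.0599]
tool_rot: [0.996, -0.086, 0.0, 0.001]
ft_force: [-0.5, -2.2, 0.7]
grip_width: 0.0158
grip_force: 30.0
t10.70 pos [ 0.5012 -0.3681  0.0599] head -1.7427 F [-0.5 -2.2  0.7] tool d [ 0.0007 -0.0007 -0.0011] grip 0.0158 29.980281740427017
turn -0.0007 then d [ 0.0007 -0.0007 -0.0011]
[-0.42730756  0.31227418 -0.09213522]
```

```bash
python3 -m creep '[[0,0,-0.005,0],[0,0,-0.01,0],[0,0,-0.015,0],[0,0,-0.02,0],[0,0,-0.02,0],[0,0,-0.02,0],[0,0,-0.01,0],[0,0,-0.006,-0.0167],[0,0,0,0],[0,0,0,0],[0,0,0,0]]'
python3 -c "
from rig import robot
from h import *
to(robot,[.5211,-.2218,.1658],-1.7253); print(robot.get_obs()['moment'])"
```

```text
time: 11.62
position: [0.5002, -0.3666, 0.1643]
tool_rot: [0.997, -0.077, -0.001, -0.001]
ft_force: [0.2, -0.1, -1.2]
grip_width: 0.0155
grip_force: 30.0
t11.62 pos [ 0.5002 -0.3666  0.1643] head -1.7259 F [ 0.2 -0.1 -1.2] tool d [-0.0018 -0.1463 -0.0012] grip 0.0155 29.977541640400887
turn -0.0006 then d [-0.0017 -0.1463 -0.0012]
[0.01820988 0.16661308 0.00647072]
```

```bash
python3 -m creep '[[-0.0017,-0.02,-0.0012,0],[0,-0.025,0,0],[0,-0.025,0,0],[0,-0.025,0,0],[0,-0.025,0,0],[0,-0.016,0,0],[0,-0.01,0,0],[0,0,0,0],[0,0,0,0],[0,0,0,0],[0,0,0,0]]'
python3 - <<'E'
from rig import robot
from h import *
np.set_printoptions(precision=4,suppress=True,linewidth=200)
to(robot,[.5211,-.2218,.1658],-1.7253)
t=robot.camera("top");s=robot.camera("side")
o=robot.get_obs(); T=R.from_quat(o["tool_rot"])
tip=o["position"]+T.apply([0,-.077,.0103]); hb=o["position"]+T.apply([0,.008,.0103])
print("tip exp",proj(t,tip),proj(s,tip),"button exp",proj(s,hb),proj(t,hb))
h=hsv(s); x,y=proj(s,hb).round().astype(int)
mr=((h[...,0]<8)|(h[...,0]>172))&(h[...,1]>160)&(h[...,2]>50); k=np.zeros(mr.shape,np.uint8); k[y-25:y+25,x-25:x+25]=mr[y-25:y+25,x-25:x+25]
print("red",big(k)[:2])
mb=mask(s,(100,120,40),(125,255,255),(x-25,y-25,x+25,y+25)); print("blue",big(mb)[:2])
mt=mask(t,(0,0,95),(180,62,255),(355,190,400,220)); print("steel top",big(mt)[:2])
i=s["img"].astype(int); print((i[...,0]-i[...,1])[214:227,300:318])
E
```

```text
time: 12.53
position: [0.5219, -0.2242, 0.1666]
tool_rot: [0.997, -0.078, 0.0, 0.0]
ft_force: [0.1, -0.1, -1.1]
grip_width: 0.0157
grip_force: 30.0
t12.53 pos [ 0.5219 -0.2242  0.1666] head -1.7272 F [ 0.1 -0.1 -1.1] tool d [-0.0011 -0.0023  0.0008] grip 0.0157 29.977501183748245
turn -0.0019 then d [-0.0011 -0.0023  0.0008]
tip exp [369.8028 205.1602] [309.3897 226.7673] button exp [312.8067 258.2271] [399.5078 210.0517]Traceback (most recent call last):
  File "<stdin>", line 11, in <module>
  File "h.py", line 18, in big
    n,l,s,ce=cv2.connectedComponentsWithStats(m); i=1+np.argmax(s[1:,4]); return ce[i],s[i],(l==i).astype(np.uint8)
                                                      ~~~~~~~~~^^^^^^^^^
    return _wrapfunc(a, 'argmax', axis=axis, out=out, **kwds)
    return bound(*args, **kwds)
ValueError: attempt to get argmax of an empty sequence
```

Run:
```python
from rig import robot
from h import *
np.set_printoptions(linewidth=250)
t=robot.camera("top");s=robot.camera("side")
i=s["img"].astype(int); print((i[...,0]-i[...,1])[212:234,298:322]); print(i.max(2)[212:234,298:322])
mb=mask(s,(100,120,30),(125,255,255),(270,210,360,300)); print("blue",mb.sum()/255)
# is the pin gone from its rest?
mb=mask(s,(100,120,60),(125,255,255),(290,320,350,380)); print("blue at rest",mb.sum()/255)
print(t["img"].max(2)[196:216,355:378])
```

```text
[[ 6  7  9  9 10  9  9 10  9  8  9  9 11  8 10 10  8  8 10 10  8 10  8 10]
 [ 6  7  9 10  9  8  9 10  8  9  9  9 10  9  9 11  9 10  9  8  9 10 10 10]
 [ 6  6 10  9 10 11  9  9 10  9  8  9 10  9  9  9 10  9  9 11  9  9 10  9]
 [27  9  9 10  9  9  9  8  7  9  9 10 10  6  7  7  6  5  5  6 14 13 16 17]
 [20 10  9 10 10  9  9  9 13 21 23 24 16 18  7  8 13 13 17 21 22 21 14 11]
 [10 10  8 10 10  9  9  7  9 12 14 20 25 25 23 22 23 24 23 23 15 16  9  8]
 [ 5 10  4  7  9  9  9  7  8  8  9 11 13 14 14 14 14 14 13 12  9 10  8  8]
 [ 5  7  5  7  8  7  7  8  7  8  7  7  8  8  9  7  8  8  9  7  6  7  7  7]
 [ 3  6  5  7 10  8  7  7  7  9  7  7  8  7  8  8  7  8  9  7  7  7  7  8]
 [ 2  6  3  6  7  8  7  7  6  8  7  7  8  7  8  7  7  7  8  6  7  7  8  8]
 [ 3  6  4  5  6  7  8  7  7  6  7  7  6  8  8  8  7  7  8  7  7  8  7  9]
 [ 3  6  6  4  4  8 10  8  8  8  8  8  8  6  7  9 10 10 10  9  8  8  8  7]
 [ 5  5  5  6  5  8  7  8  8  8  9  9 11 13 15 13 13 10 11  9  8  8  6 10]
 [ 6  6  5  5  5  9  9  9  9  8  8  8  9  8  9  8  8  7  9  9  8  8  9  9]
 [ 6  4  7  5  5  7 10  8 10  9  8  8  7  8  7  8 
[... 3956 characters left out ...]
5  84  85  83  82  82  83  82  82]
 [183 178 158 132 135 143 142 127 103  89  82  85  97  94  86  83  83  83  84  84  83  84  82]
 [186 181 157 136 137 142 141 123 100  91  84  81  85  86  85  82  84  82  85  85  83  84  82]
 [187 182 153 135 140 144 138 122 105  95  84  81  81  84  87  87  85  83  83  83  83  84  83]
 [186 178 145 133 140 141 136 116 102  95  82  80  80  89 104  98  88  83  84  84  84  83  84]
 [186 174 141 136 144 142 131 114 101  93  80  81  83  92 112 109  94  85  84  84  84  83  83]
 [185 170 135 134 144 141 128 109  99  91  82  81  82  86  94  93  87  83  84  84  83  85  85]
 [186 166 136 135 145 140 124 105 100  93  79  80  80  84  82  83  83  83  85  84  88  95  91]]
```

```bash
cat >> h.py <<'E'
def avg(robot,n=4):
    "mean TCP in stand axes relative to the nominal hole (tip point), mm, and force/moment in stand axes"
    P=[];F=[];M=[]
    for _ in range(n):
        o=robot.get_obs(); P.append(o["position"]);F.append(o["ft_force"]);M.append(o["moment"]); T=R.from_quat(o["tool_rot"]); robot.camera("side")
    S=R.from_euler("z",-.1545); O=np.array([.5529,-.0274,0]); P=np.array(P)
    q=S.inv().apply(P-O)*1e3
    y=T.apply([0,1,0])
    print("t%.2f"%o["time"],"tip-hole mm",(q.mean(0)+[0,77+100,-10.3-155]).round(2),"sd",q.std(0).round(2),"F",S.inv().apply(np.mean(F,0)).round(1),"M",S.inv().apply(np.mean(M,0)).round(2),"head %.4f"%np.arctan2(y[1],y[0]),"w %.4f"%o["grip_width"])
E
python3 -m creep '[[0,0,0,0],[-0.0011,-0.006,0.0008,0.0019],[0,-0.006,0,0],[0,-0.004,0,0],[0,0,0,0],[0,0,0,0]]'
python3 -c "
from rig import robot
from h import *
avg(robot,8)"
```

```text
time: 13.23
position: [0.5233, -0.2064, 0.166]
tool_rot: [0.997, -0.078, -0.0, 0.0]
ft_force: [0.8, -0.2, -0.3]
grip_width: 0.0159
grip_force: 30.0
t13.58 tip-hole mm [-1.59 -4.9   0.71] sd [0.05 0.26 0.03] F [ 0.3  0.1 -1.4] M [-0.08  0.17  0.01] head -1.7281 w 0.0159
```

```bash
cat > a.py <<'E'
from rig import robot
from h import *
avg(robot,4)
E
python3 -m creep '[[0,-0.001,0,0.0],[0,-0.001,0,0],[0,-0.001,0,0],[0,0,0,0]]' | grep ft; python3 a.py
python3 -m creep '[[0,-0.001,0,0.0],[0,-0.001,0,0],[0,0,0,0]]' | grep ft; python3 a.py
```

```text
ft_force: [-0.3, -0.2, -1.9]
t14.12 tip-hole mm [-1.68 -1.89  0.68] sd [0.   0.01 0.01] F [ 0.2 -0.  -1.2] M [-0.12  0.16  0.01] head -1.7277 w 0.0161
ft_force: [-2.0, -4.3, -1.8]
t14.57 tip-hole mm [-1.38 -1.59  0.99] sd [0.01 0.02 0.01] F [-1.2 -5.1 -1.1] M [-1.    0.34  0.05] head -1.7269 w 0.0156
```

```bash
sed -i 's/robot,4/robot,1/' a.py
python3 -m creep '[[0.00075,0,0,0],[0.00075,0,0,0],[0,0,0,0]]' | grep ft; python3 a.py
python3 -m creep '[[0,0,-0.00075,0],[0,0,-0.00075,0],[0,0,0,0]]' | grep ft; python3 a.py
python3 -m creep '[[-0.00075,0,0,0],[-0.00075,0,0,0],[0,0,0,0]]' | grep ft; python3 a.py
```

```text
ft_force: [-3.5, -5.0, 0.4]
t14.87 tip-hole mm [-0.85 -1.62  0.8 ] sd [0. 0. 0.] F [-2.7 -5.5  0.4] M [-0.97  0.63  0.17] head -1.7261 w 0.0159
ft_force: [-2.0, -4.8, -2.4]
t15.17 tip-hole mm [-0.87 -1.58  1.92] sd [0. 0. 0.] F [-1.3 -5.1 -2.4] M [-1.22  0.49  0.09] head -1.7264 w 0.0158
ft_force: [-0.6, -5.3, -2.2]
t15.47 tip-hole mm [-1.4  -1.5   2.06] sd [0. 0. 0.] F [ 0.3 -5.3 -2.2] M [-1.26  0.13  0.01] head -1.7273 w 0.0157
```

```bash
python3 -m creep '[[-0.00075,0,0,0],[-0.00075,0,0,0],[0,0,0,0]]' | grep ft; python3 a.py
python3 -m creep '[[0,0,0.00075,0],[0,0,0.00075,0],[0,0,0,0]]' | grep ft; python3 a.py
python3 -m creep '[[0,0,0.00075,0],[0,0,0.00075,0],[0,0,0,0]]' | grep ft; python3 a.py
```

```text
ft_force: [0.5, -5.5, -3.7]
t15.77 tip-hole mm [-1.99 -1.57  2.33] sd [0. 0. 0.] F [ 1.3 -5.4 -3.7] M [-1.19 -0.04 -0.08] head -1.7280 w 0.0157
ft_force: [-0.7, -5.6, 1.2]
t16.07 tip-hole mm [-1.76 -1.67  1.4 ] sd [0. 0. 0.] F [ 0.2 -5.7  1.2] M [-0.91  0.09 -0.1 ] head -1.7279 w 0.0154
ft_force: [-0.5, -5.1, 0.7]
t16.37 tip-hole mm [-1.8  -1.55 -0.  ] sd [0. 0. 0.] F [ 0.3 -5.1  0.7] M [-0.86  0.09 -0.08] head -1.7281 w 0.0155
```

```bash
python3 -m creep '[[0,0,0.00075,0],[0,0,0.00075,0],[0,0,0,0]]' | grep ft; python3 a.py
python3 -m creep '[[-0.001,0,0,0],[-0.001,0,0,0],[0,0,0,0]]' | grep ft; python3 a.py
python3 -m creep '[[-0.001,0,-0.00075,0],[0,0,-0.00075,0],[0,0,0,0]]' | grep ft; python3 a.py
python3 -m creep '[[0,0,-0.001,0],[0,0,-0.001,0],[0,0,0,0]]' | grep ft; python3 a.py
```

```text
ft_force: [0.6, -5.1, -1.8]
t16.67 tip-hole mm [-2.07 -1.36 -1.94] sd [0. 0. 0.] F [ 1.4 -4.9 -1.8] M [-1.12 -0.01 -0.11] head -1.7279 w 0.0158
ft_force: [0.7, -0.1, -0.7]
t16.97 tip-hole mm [-4.75  0.23 -2.21] sd [0. 0. 0.] F [ 0.7  0.1 -0.7] M [-0.16 -0.04 -0.12] head -1.7289 w 0.0157
ft_force: [3.1, 0.2, -2.5]
t17.27 tip-hole mm [-5.66  0.59 -0.8 ] sd [0. 0. 0.] F [ 3.   0.6 -2.5] M [-0.09 -0.5  -0.25] head -1.7284 w 0.0155
ft_force: [3.9, 1.4, -7.0]
t17.57 tip-hole mm [-6.11  0.6   0.77] sd [0. 0. 0.] F [ 3.6  2.  -7. ] M [-0.1  -0.62 -0.38] head -1.7281 w 0.0159
```

```bash
python3 -m creep '[[0.0006,0,0.0013,0],[0.0006,0,0.0013,0],[0,0,0,0],[0,0,0,0]]' | grep ft; sed -i 's/robot,1/robot,3/' a.py; python3 a.py
```

```text
ft_force: [2.2, 0.8, -0.8]
t18.05 tip-hole mm [-5.32  0.05 -1.25] sd [0.01 0.01 0.01] F [ 1.4  0.7 -1. ] M [ 0.14 -0.13 -0.15] head -1.7276 w 0.0157
```

```bash
python3 -m creep '[[0.0005,-0.001,0,0],[0,-0.001,0,0],[0,-0.001,0,0],[0,0,0,0]]' | grep ft; python3 a.py
python3 -m creep '[[0,-0.001,0,0],[0,-0.001,0,0],[0,-0.001,0,0],[0,0,0,0]]' | grep ft; python3 a.py
```

```text
ft_force: [1.0, -1.6, -0.7]
t18.53 tip-hole mm [-4.5   3.15 -1.39] sd [0.01 0.01 0.01] F [ 1.6 -1.  -0.5] M [-0.16  0.02 -0.02] head -1.7278 w 0.0157
ft_force: [0.6, -0.2, -1.4]
t19.02 tip-hole mm [-4.4   6.28 -1.43] sd [0.01 0.   0.02] F [ 0.9 -0.2 -1. ] M [-0.06 -0.03 -0.08] head -1.7278 w 0.0154
```

```bash
python3 -m creep '[[0,-0.001,0,0],[0,-0.001,0,0],[0,-0.001,0,0],[0,0,0,0]]' | grep ft; python3 a.py
python3 -m creep '[[0,-0.001,0,0],[0,-0.001,0,0],[0,-0.001,0,0],[0,0,0,0]]' | grep ft; python3 a.py
```

```text
ft_force: [0.8, -1.1, 0.3]
t19.50 tip-hole mm [-4.4   9.25 -1.4 ] sd [0.   0.01 0.01] F [ 0.7 -0.5 -0. ] M [-0.04 -0.08 -0.08] head -1.7278 w 0.0158
ft_force: [0.8, -2.0, -0.2]
t19.98 tip-hole mm [-4.12 12.17 -1.4 ] sd [0.02 0.01 0.01] F [ 1.9 -1.7 -0.2] M [-0.22 -0.19 -0.12] head -1.7282 w 0.0158
```

```bash
python3 -m creep '[[0.0004,-0.001,0,0],[0,-0.001,0,0],[0,-0.001,0,0],[0,0,0,0]]' | grep ft; python3 a.py
python3 -m creep '[[0,-0.001,0,0],[0,-0.001,0,0],[0,-0.001,0,0],[0,0,0,0]]' | grep ft; python3 a.py
```

```text
ft_force: [2.0, -2.0, -0.7]
t20.47 tip-hole mm [-3.73 15.11 -1.3 ] sd [0.02 0.02 0.02] F [ 2.  -2.2  0. ] M [-0.39 -0.21 -0.14] head -1.7280 w 0.0157
ft_force: [1.5, -4.3, 0.5]
t20.95 tip-hole mm [-3.68 17.76 -1.24] sd [0.01 0.01 0.01] F [ 2.  -4.1  0.9] M [-0.75 -0.26 -0.16] head -1.7278 w 0.0154
```

```bash
python3 -m creep '[[0.0004,-0.001,0,0],[0,-0.001,0,0],[0,-0.001,0,0],[0,0,0,0]]' | grep ft; python3 a.py
python3 -m creep '[[0.0003,-0.001,0.0003,0],[0,-0.001,0,0],[0,-0.001,0,0],[0,0,0,0]]' | grep ft; python3 a.py
```

```text
ft_force: [0.9, -5.2, 1.6]
t21.43 tip-hole mm [-3.54 20.46 -1.23] sd [0.01 0.01 0.01] F [ 1.1 -5.6  1.9] M [-0.93 -0.14 -0.16] head -1.7275 w 0.0155
ft_force: [-0.8, -6.3, 4.5]
t21.92 tip-hole mm [-3.36 22.77 -1.28] sd [0.02 0.   0.01] F [ 0.9 -7.1  3.8] M [-1.16  0.01 -0.1 ] head -1.7269 w 0.0154
```

```bash
python3 -m creep '[[0.0002,0,-0.0005,0],[0,0,-0.0005,0],[0,0,0,0]]' | grep ft; python3 a.py
python3 -m creep '[[0,-0.001,0,0],[0,-0.001,0,0],[0,0,0,0]]' | grep ft; python3 a.py
```

```text
ft_force: [1.6, -4.1, -0.5]
t22.32 tip-hole mm [-3.49 24.08 -0.98] sd [0.01 0.05 0.03] F [ 1.7 -3.8  0.3] M [-0.76 -0.16 -0.13] head -1.7276 w 0.0158
ft_force: [0.8, -4.2, -0.7]
t22.72 tip-hole mm [-3.4  26.38 -0.92] sd [0.01 0.02 0.  ] F [ 1.1 -3.6 -0.1] M [-0.8  -0.07 -0.09] head -1.7276 w 0.0157
```

```bash
python3 -m creep '[[0.0003,-0.001,-0.0003,0],[0,-0.001,0,0],[0,-0.001,0,0],[0,0,0,0]]' | grep ft; python3 a.py
python3 -m creep '[[0.0002,-0.001,-0.0003,0],[0,-0.001,0,0],[0,-0.001,0,0],[0,0,0,0]]' | grep ft; python3 a.py
```

```text
ft_force: [-0.2, -3.9, -2.4]
t23.20 tip-hole mm [-3.26 29.38 -0.69] sd [0.01 0.   0.01] F [-0.  -3.7 -2.2] M [-0.82  0.08 -0.05] head -1.7276 w 0.0156
ft_force: [-0.4, -4.5, -2.6]
t23.68 tip-hole mm [-3.15 31.97 -0.45] sd [0.01 0.01 0.01] F [-0.5 -4.7 -2.6] M [-1.1   0.25 -0.03] head -1.7275 w 0.0157
```

```bash
python3 -m creep '[[-0.0002,-0.001,0.0003,0],[0,-0.001,0,0],[0,-0.001,0,0],[0,0,0,0]]' | grep ft; python3 a.py
python3 -m creep '[[0,-0.001,0,0],[0,-0.001,0,0],[0,0,0,0]]' | grep ft; python3 a.py
```

```text
ft_force: [-1.0, -5.1, -2.8]
t24.17 tip-hole mm [-3.11 35.23 -0.55] sd [0.02 0.   0.01] F [-1.2 -4.7 -2.7] M [-1.    0.34 -0.05] head -1.7277 w 0.0155
ft_force: [-2.1, -4.1, -2.5]
t24.57 tip-hole mm [-3.07 37.03 -0.54] sd [0.01 0.02 0.01] F [-1.2 -4.7 -2.3] M [-1.03  0.39 -0.01] head -1.7276 w 0.0154
```

```bash
python3 -m creep '[[-0.0003,-0.001,0.0004,0],[0,-0.001,0,0],[0,0,0,0]]' | grep ft; python3 a.py
python3 -m creep '[[0,-0.001,0,0],[0,0,0,0]]' | grep ft; python3 a.py
python3 -m creep '[[0,-0.001,0,0],[0,0,0,0]]' | grep ft; python3 a.py
```

```text
ft_force: [-1.6, -4.7, -1.3]
t24.97 tip-hole mm [-3.1  39.11 -0.72] sd [0.01 0.01 0.01] F [-1.  -4.5 -1.3] M [-0.95  0.36 -0.01] head -1.7278 w 0.0157
ft_force: [-2.2, -6.3, -0.9]
t25.28 tip-hole mm [-3.02 39.28 -0.65] sd [0.01 0.   0.01] F [-1.5 -6.3 -1.1] M [-1.28  0.43 -0.01] head -1.7273 w 0.0155
ft_force: [-3.0, -7.5, -1.5]
t25.60 tip-hole mm [-2.99 39.34 -0.57] sd [0.01 0.01 0.01] F [-1.8 -8.9 -1.3] M [-1.74  0.55  0.01] head -1.7269 w 0.0160
```

Advance stalled at 39.3 mm, as predicted for the shoulder home (face at -1.7 plus 41), with the force rising. Opening just enough to clear the button and the post.

```bash
python3 -m creep '[[0,-0.0006,0,0],[0,0,0,0]]' | grep ft; python3 a.py
python3 -m creep '[[0,0.0012,0,0],[0,0.001,0,0],[0,0,0,0],[0,0,0,0],[0,0,0,0],[0,0,0,0]]' 0.032; python3 a.py
```

```text
ft_force: [-4.4, -10.2, -1.3]
t25.92 tip-hole mm [-2.97 39.38 -0.52] sd [0.01 0.02 0.  ] F [ -3.  -10.9  -1. ] M [-1.97  0.63  0.01] head -1.7266 w 0.0160
time: 26.47
position: [0.529, -0.1619, 0.1645]
tool_rot: [0.997, -0.078, 0.0, -0.001]
ft_force: [-0.8, 0.4, -0.1]
grip_width: 0.0314
grip_force: 0.0
t26.57 tip-hole mm [-2.96 40.27 -0.8 ] sd [0.02 0.13 0.  ] F [0.  0.2 0.1] M [-0.07  0.16 -0.01] head -1.7276 w 0.0323
```

```bash
python3 -m creep '[[0,0,-0.005,0],[0,0,-0.01,0],[0,0,-0.02,0],[0,0,-0.03,0],[0,0,-0.03,0],[0,0.01,-0.03,0],[-0.03,0.02,0,0],[-0.035,0.02,0,0],[-0.035,0.02,0,0],[-0.035,0.02,0,0],[-0.03,0.01,0,0],[0,0,0,0]]'
python3 - <<'E'
from rig import robot
from h import *
np.set_printoptions(precision=2,suppress=True)
print(robot.get_obs()["ft_force"])
t=robot.camera("top");s=robot.camera("side")
S=R.from_euler("z",-.1545);O=np.array([.5529,-.0274,0])
def w(x,y=0,z=0): return O+S.apply(np.array([-3+y,-101.7+x,154.5+z])/1e3)   # x along pin from home shoulder
for n,c in(("top",t),("side",s)):
    print(n,{x:proj(c,w(x)).round(1).tolist() for x in(0,-28,-36,-44,-49)})
    x,y=proj(c,w(-38)).round().astype(int); bx=(x-22,y-22,x+22,y+22)
    b=mask(c,(100,120,40),(125,255,255),bx); r=mask(c,(0,150,50),(8,255,255),bx)|mask(c,(172,150,50),(180,255,255),bx)
    for nm,m in(("blue",b),("red",r)):
        print(nm,[v.round(1) for v in big(m)[:2]] if m.any() else None)
print("cam top: tip expected out of plate",proj(t,w(41)))
E
```

```text
time: 27.62
position: [0.3452, -0.2354, 0.29]
tool_rot: [0.997, -0.08, -0.002, -0.0]
ft_force: [0.2, 0.2, -1.1]
grip_width: 0.0321
grip_force: 0.0
[ 0.2   0.16 -1.12]
top {0: [362.5, 205.0], -28: [372.3, 206.6], -36: [375.0, 207.0], -44: [377.8, 207.5], -49: [379.6, 207.7]}
blue [array([374.9, 208.1]), array([372, 203,   6,  11,  48], dtype=int32)]
red None
side {0: [307.4, 220.6], -28: [308.4, 230.0], -36: [308.7, 232.8], -44: [309.0, 235.7], -49: [309.2, 237.5]}
blue [array([308.6, 229.6]), array([299, 224,  21,  17, 171], dtype=int32)]
red [array([309. , 237.3]), array([302, 233,  15,  10, 117], dtype=int32)]
cam top: tip expected out of plate [348.17 202.63]
```

Run:
```python
from rig import robot
from h import *
np.set_printoptions(linewidth=200)
t=robot.camera("top"); i=t["img"].astype(int)
print("R-B");print((i[...,0]-i[...,2])[200:217,360:386]);print("max");print(i.max(2)[200:217,360:386])
```

```text
R-B
[[  -3   -7   -9   -5    3    6    8   14   31   49   53   53   36   -5  -36  -37  -27  -17   -1   27   47   54   56   55   56   55]
 [  -3   -8   -7   -3    4    8    8   14   35   50   54   51   23  -27  -57  -58  -54  -47  -32    2   38   53   55   56   56   56]
 [  -4   -9   -7   -2    7   10    9   16   35   48   51   47   12  -39  -67  -72  -68  -62  -48  -11   34   53   55   56   54   55]
 [  -5  -10   -6    1    8   11   11   15   25   33   35   34    3  -46  -76  -82  -79  -75  -59  -11   38   55   57   56   55   55]
 [  -7  -10   -7    0    7   10   11   10   12   13   15   15   -6  -52  -83  -90  -87  -84  -67  -11   44   57   56   54   55   54]
 [  -8  -11   -7    2    8    8    9    7    6    7    8    7  -10  -56  -88  -96  -95  -91  -70   -7   48   60   57   55   55   56]
 [  -9  -10   -5    3    9    8    8    6    4    6    7    4  -18  -64  -95 -103 -101  -95  -67    3   55   62   56   56   56   56]
 [  -9   -9   -3    4   10    9    8    6    5    5    6    0  -30  -80 -103 -107 -105  -96  -56   16   62   61   56   56   56   56]
 [ -10   -8   -3    7   11   10 
[... 2289 characters left out ...]
 159 182 193 194 194 182 134 140 130 118 115 113 112 112]
 [138 130 113  98  96  97  94 106 111 111 101 129 166 182 187 188 188 172 120 129 123 117 114 113 114 112]
 [137 129 109 100  97  96  94 106 114 111 100 131 163 169 168 172 171 145 111 118 116 116 114 114 113 113]
 [138 126 109  98  96  95  98 111 115 113 100 128 151 154 156 157 152 118 110 115 116 115 117 117 118 119]
 [135 122 105  97  98  96 100 111 114 112 103 117 130 134 139 142 136 106 115 116 117 120 124 128 127 131]
 [129 117 103  98  97  96 103 112 113 112 111 104  99 100 109 116 105 111 117 123 127 130 141 147 149 150]
 [126 112 101  98  96  93 104 111 114 114 114 113 113 112 112 118 121 125 130 141 147 149 151 154 154 154]]
```

Run:
```python
from rig import robot
from h import *
np.set_printoptions(linewidth=200)
a=cv2.imread("pics/top0.png")[...,::-1].astype(int); b=robot.camera("top"); i=b["img"].astype(int)
print("rest R-G");print((a[...,0]-a[...,1])[214:224,438:450]);print("now");print((i[...,0]-i[...,1])[203:213,372:384])
s=robot.camera("side")
m=mask(s,(18,60,60),(32,255,255),(292,205,325,240)); print("ring px",int(m.sum()/255))
for n,box,c in(("knob",(272,178,290,198),b),):print(big(mask(c,(0,0,0),(180,255,75),box))[:2])
o=robot.get_obs(); print(o["time"],o["ft_force"])
```

```text
rest R-G
[[-16 -23 -26 -23 -21 -10  16  30  29  27  28  27]
 [-14 -25 -27 -27 -24 -12  19  37  32  28  27  27]
 [-11 -27 -31 -30 -28 -15  19  40  34  27  25  27]
 [-11 -28 -34 -32 -30 -16  25  42  35  28  27  26]
 [-16 -30 -35 -37 -33  -5  45  53  38  28  28  27]
 [-22 -35 -38 -37 -31   6  62  64  39  28  27  27]
 [-28 -36 -37 -36 -29   9  54  51  32  26  26  26]
 [-31 -37 -37 -36 -24  21  58  48  30  26  27  27]
 [-31 -36 -35 -34 -19  22  45  37  28  27  28  27]
 [-29 -34 -33 -30  -9  24  32  31  29  30  32  32]]
now
[[ 11  -4 -14 -15 -14 -14  -6  15  32  32  29  29]
 [  5  -6 -16 -19 -18 -15  -6  21  39  34  30  30]
 [  1  -9 -18 -22 -20 -18  -7  27  46  38  30  28]
 [  0 -13 -21 -24 -23 -21  -4  35  51  38  31  29]
 [ -3 -16 -25 -25 -25 -20   3  42  50  38  30  28]
 [ -5 -20 -26 -25 -25 -20   8  45  49  36  30  29]
 [ -9 -21 -26 -26 -26 -18  18  54  47  31  28  29]
 [-13 -22 -25 -26 -25 -13  27  59  46  31  27  27]
 [-16 -20 -24 -22 -21  -9  27  47  38  28  26  27]
 [-14 -17 -17 -17 -14   4  29  36  32  28  27  27]]
ring px 11
(array([281.91588785, 189.57009346]), array([276, 184,  14,  13, 107], dtype=int32))
27.8667 [-0.15285177 -0.37733528 -0.09994329]
```

The red bump on the button end matches its released look at rest, so it has sprung out. The handle sits at the home position and the lever is upright.

```bash
python3 -c "
from rig import robot
print(robot.hand_in())"
```

```text
the job is handed in; nothing more can be done
None
```

The cradle is upright, the pin is through the post and cradle with its shoulder home (push force at most about 11 N), and the button appears sprung out; I handed in at about 28 s without a tug test on the lock.

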